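Zero the topping scale with the bowl on it

ROBOT

A 7-joint arm with a two-finger parallel gripper is mounted at the origin on the work surface. World frame = base frame: x ahead of the robot, y to its left, z up, the work surface at z = 0. Lengths are in m, angles in rad, forces in N, time in s.
With the tool pointing down it reaches from about 0.4 to 0.85 m from the base axis. Payload 6.9 kg.
Tool frame: the origin (TCP) lies midway between the tips of the shut fingers; the grasp point (between the pads) lies behind it (ctrl.pinch_z is the z of the grasp point in the tool frame, in m); z points along the fingers, y is the line along which they close (so a half turn about z gives the same grasp; the last joint's range is limited). The gripper opens to 85 mm and grips with 20 to 120 N. Pads are 22 mm wide; open, the fingers measure 114 mm over their backs; the gripper's body (76 mm by 85 mm) begins 54 mm behind the grasp point. The pads swing forward as they close: fully open they stand 13 mm farther back than shut.
Start: joints at [1.435, 0.507, -0.238, 1.5, 0.126, 1.149, -0.155], TCP at [0.149, -0.607, 0.231] pointing down, gripper open.
Joint ranges: [-3.08, 3.08], [-0.24, 2.05], [-1.43, 1.35], [0, 2.5], [-1.52, 4.66], [0.17, 1.96], [-2.89, 2.89]. Speed limits (rad/s): [2.39, 2.39, 3.14, 3.14, 3.14, 3.14, 3.14].

INTERFACE

Orientations are given as a unit quaternion [w, x, y, z].
In Python, from station import ctrl, get_state, vision, ticket, models gives the robot as it stands. Calls block until the motion is done:
- ctrl.movep(position, orientation): joint-space move of the TCP to a pose.
- ctrl.movel(position, frame=None, max_speed=0.15): straight line of the TCP; frame=None keeps the orientation; max_speed is the mean speed in m/s.
- ctrl.set_joints(angles): joint-space move.
- ctrl.ungrasp() and ctrl.close_gripper(force=None): open the fingers fully, or close them until they stop; force is the grip in N (None keeps the last).
- ctrl.pause(seconds).
- ctrl.ik(position, orientation): joint angles nearest the present ones, or None.
- get_state(): the state.
- vision.grab_frame(name): name is "scene" or "top" or "wrist"; returns (picture, depth): 420x560x3 uint8, blue, green, red; 420x560 float32, m along the optical axis (not along the pixel's ray), 0 where there is no reading.
- vision.camera_info(name): a dict with "mtx" (3x3 intrinsics, pixels), "R" (3x3) and "t" (3): a world point X has camera coordinates R X + t; the wrist camera has in their place "hand_eye" (4x4, takes a point from camera to tool coordinates, whose origin is the TCP and whose axes are the flange's). Camera axes: x right, y down, z forward; pixel columns grow to the right and rows downward; lengths in m; the calibration is good to about 2 mm. A picture is of the moment at which its call begins: read the wrist's pose just before it. camera_info takes no time and is no camera call.
A pose or a line that the arm cannot do raises ctrl.Unreachable and nothing moves.
- ticket.close_job(): hands the job in; it is judged then, once.
Trained networks look in the newest picture that a camera, given by its name, has taken for a name from the list of things; names that differ only in an ending like _2 or _b are one class to them, and where a whole thing is asked for, a point or a joint stands for the part that bears it (a point fixed in the world has none). Each returns a list of dicts, best first, with "p" (0 to 1); they miss things now and then, are a little off and sometimes report something else, mostly with a low value. They report only what shows in the picture. A call takes as long as a camera call.
- models.recognise(camera, target): "point" ([column, row] in pixels, amid what is visible of it).
- models.masks_of(camera, target): "mask" (420x560 bool, what is visible of it) and "point" ([column, row] in pixels, amid what is visible of it).
The state is a dict: "time": time; "qpos": joint angles; "qd": joint speeds; "tau": joint torques, N m; "tcp_pos": TCP position; "eef_rot": TCP orientation; "contact_force": force on the tool from outside, world axes, zero at the start; "wrist_torque": the same for the moment, N m; "width": finger opening in m; "gripper_force": force on a finger pad.
Only numpy, scipy, OpenCV 4.12 (cv2) and the standard library are available. Lean on these libraries where they do the work, as an engineer would, in place of code of your own. Each camera call takes 0.05 s, during which the arm holds its last target. There are 200 camera calls.

TASK

Zero the counter scale with the empty bowl standing on its plate: first switch the scale on by pressing down the raised end of the rocker until it has tipped fully over, then push the larger of the two round keys fully in, and last press the long bar key fully down and keep it down, finishing while still holding it there. Work in that order, leave the small round key alone, and neither move nor lift the bowl, the tub or the cup.

Things in the scene. Friction and masses are not known exactly. Their poses are not given: they have to be found in the camera images.
- scale: White counter scale, fixed. Origin: on the table under the centre of its control panel (140 mm in x, 320 in y, top 60 mm high, nearest the robot); x points away from the robot, z up. The rocker and two round keys stand at x = 20, y = -85, 0 and 85 mm in any order, the bar at x = -42, y -50 to 50 mm, all black. Steel weighing plate beyond, x = 80 to 296 mm, top 68 mm high.
- power_rocker (a joint): Black see-saw rocker switch, 60 mm along the scale's x, 30 mm wide, two wings in a shallow V. Value in rad: 0 to 0.04 at the start (off: the wing on the scale's +x side is raised, its end about 24 mm above the panel), 0.36 fully tipped (on: that wing is level, top 14 mm above the panel). Friction holds it where it is left; about 2 to 4 N tips it.
- rocker_end (a point): The place to press on the rocker: on top of its raised wing, at the start 15 mm to the scale's +x side of its pivot. At the start about 20 mm above the panel (80 mm above the table), 14 mm when fully tipped. Turns with the rocker.
- large_key (a joint): The larger round push key, black, 36 mm in diameter. Value in m: 0 to 0.001 out at the start, 0.006 fully in. It latches: it stays in where it is pushed. Pushing takes about 3 N.
- large_key_top (a point): Centre of the top of the larger round key; 12 mm above the panel (72 mm above the table) when out, 6 mm when in. It is pressed straight down.
- small_key (a joint): The smaller round push key, black, 20 mm in diameter, not to be pressed. Value in m: 0 out, 0.006 in; about 3 N moves it.
- small_key_top (a point): Centre of the top of the smaller round key, 12 mm above the panel.
- zero_bar (a joint): Long black bar key, 90 mm along the scale's y, 24 mm wide. Value in m: 0 up, 0.006 fully down. A spring pushes it up (2 N at the top, 6.5 N fully down), so it rises as soon as it is let go.
- zero_bar_top (a point): Centre of the top of the bar key; 12 mm above the panel (72 mm above the table) when up. It is pressed straight down.
- bowl: Loose empty steel bowl on the weighing plate, 150 mm across the rim, 60 mm tall, rim 128 mm above the table; its nearest edge is at least 80 mm beyond the row of keys. Origin: centre of its underside.
- tub: Loose brown round tub with a white lid, 96 mm in diameter, 110 mm tall, on the table to the left (+y) of the scale. Origin: centre of its underside.
- cup: Loose steel cup, 84 mm across the rim, 100 mm tall, on the table to the right (-y) of the scale. Origin: centre of its underside.

How it is judged:
On the way, in this order (a step that is already met when the one before it is completed fails the run):
1. the rocker is tipped over to on (value of joint power_rocker above 0.28 rad), for 0.1 s.
2. the larger round key is pushed in (value of joint power_rocker above 0.28 rad and value of joint large_key above 0.0045 m), for 0.1 s.
3. the bar key is held down (all of step 2 and value of joint zero_bar above 0.004 m), for 0.2 s.
At the end, for the whole second after the job is handed in: The rocker is tipped on (past 0.28 of 0.36 rad), the larger round key is in (past 4.5 of 6 mm) and the bar key is still held down (past 4 of 6 mm) through the last second; the small round key is out (less than 3 mm in); bowl, tub and cup are within 15 mm of where they stood, upright to 0.25 rad (all of step 3 and value of joint small_key below 0.003 m and not (distance of bowl from where it was at the start of the episode above 0.015 m or angle between bowl's own z axis and vertical above 0.25 rad) and not (distance of tub from where it was at the start of the episode above 0.015 m or angle between tub's own z axis and vertical above 0.25 rad) and not (distance of cup from where it was at the start of the episode above 0.015 m or angle between cup's own z axis and vertical above 0.25 rad)); the arm keeps its last pose, push and grip.
It fails at once if the larger round key is pushed before the rocker is on (value of joint large_key above 0.003 m and value of joint power_rocker below 0.28 rad).
It fails at once if the bar is pressed before the rocker is on (value of joint zero_bar above 0.003 m and value of joint power_rocker below 0.28 rad).
It fails at once if the bar is pressed before the larger round key is in (value of joint zero_bar above 0.003 m and value of joint large_key below 0.0045 m).
It fails at once if the small round key is pressed (value of joint small_key above 0.003 m).
It fails at once if the bowl, tub or cup is moved more than 15 mm, lifted or tipped ((distance of bowl from where it was at the start of the episode above 0.015 m or angle between bowl's own z axis and vertical above 0.25 rad) or (distance of tub from where it was at the start of the episode above 0.015 m or angle between tub's own z axis and vertical above 0.25 rad) or (distance of cup from where it was at the start of the episode above 0.015 m or angle between cup's own z axis and vertical above 0.25 rad)).
It also fails if it takes over 40 s, if anything falls off the work surface, if the arm or the gripper's body presses on something with over 40 N, if the wrist force passes 120 N, or if a joint passes its speed limit or range.

## Working session

There is one attempt and no reset: what is moved stays moved. The work goes in short steps, each a Python script; the robot and the scene stay as the last script left them, time stands still between calls to the robot, and variables do not carry over. Pictures are saved under pics/ and viewed, at most 10 in all, crops included, and the job is handed in when it is done.

```bash
mkdir -p pics
cat > h.py <<'E'
import numpy as np, cv2
from station import ctrl, get_state, vision, ticket, models
def world(cam, px, depth=None, z=None):
    i=vision.camera_info(cam); K=np.array(i["mtx"]);R=np.array(i["R"]);t=np.array(i["t"])
    r=np.linalg.inv(K)@np.array([px[0],px[1],1.0]); 
    if z is not None:
        c=-R.T@t; d=R.T@r; return c+d*(z-c[2])/d[2]
    return R.T@(r*depth-t)
E
python3 - <<'E'
from h import *
for c in ("top","scene"):
    im,d=vision.grab_frame(c); cv2.imwrite(f"pics/{c}1.png",im); np.save(f"{c}_d.npy",d)
    for n in ("scale","power_rocker","rocker_end","large_key","large_key_top","small_key","zero_bar","bowl","tub","cup"):
        for r in models.recognise(c,n)[:2]:
            u,v=r["point"]; dd=d[int(v),int(u)]
            print(c,n,round(r["p"],2),np.round([u,v]),np.round(world(c,(u,v),dd),3))
s=get_state(); print(s["time"],s["tcp_pos"],s["eef_rot"],ctrl.pinch_z)
E
```

```text
top scale 0.97 [258. 212.] [0.612 0.083 0.07 ]
top power_rocker 0.6 [220. 247.] [0.536 0.161 0.074]
top large_key 0.69 [301. 245.] [ 0.544 -0.007  0.074]
top large_key 0.61 [269. 271.] [0.49  0.057 0.07 ]
top large_key_top 0.53 [299. 240.] [ 0.555 -0.004  0.069]
top small_key 0.4 [258. 242.] [0.549 0.082 0.075]
top small_key 0.38 [259. 214.] [0.608 0.082 0.073]
top zero_bar 0.84 [269. 272.] [0.488 0.058 0.073]
top zero_bar 0.51 [217. 248.] [0.534 0.165 0.075]
top bowl 0.91 [256. 162.] [0.721 0.092 0.075]
top bowl 0.19 [138. 234.] [0.554 0.321 0.112]
top tub 0.85 [139. 232.] [0.559 0.319 0.113]
top cup 0.74 [377. 195.] [ 0.672 -0.182  0.005]
top cup 0.39 [259. 245.] [0.542 0.08  0.072]
scene scale 0.65 [299. 236.] [0.668 0.021 0.068]
scene power_rocker 0.47 [294. 175.] [0.545 0.171 0.078]
scene rocker_end 0.51 [289. 174.] [0.531 0.168 0.075]
scene large_key_top 0.58 [257. 221.] [ 0.557 -0.008  0.071]
scene small_key 0.62 [276. 200.] [0.553 0.076 0.07 ]
scene small_key 0.48 [243. 288.] [ 0.626 -0.155  0.011]
scene zero_bar 0.79 [253. 193.] [0.488 0.06  0.071]
scene zero_bar 0.64 [245. 287.] [ 0.629 -0.152  0.016]
scene bowl 0.73 [333. 213.] [0.703 0.124 0.08 ]
scene tub 0.61 [332. 152.] [0.588 0.299 0.089]
scene cup 0.72 [243. 287.] [ 0.627 -0.154  0.019]
scene cup 0.49 [275. 199.] [0.552 0.076 0.072]
1.1 [ 0.14901547 -0.60695935  0.23126915] [-2.53585426e-05  9.92763641e-01  1.20084770e-01 -2.07793239e-06] -0.0187
```

View pics/top1.png

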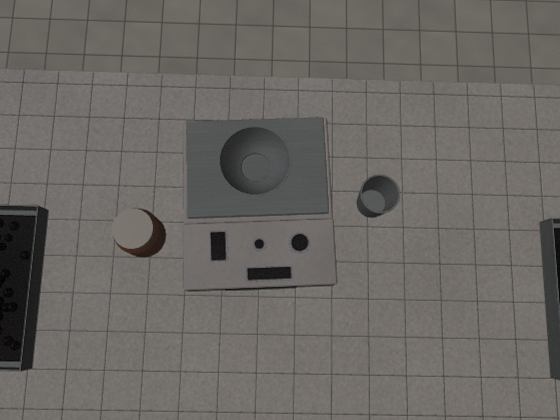

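View pics/scene1.png

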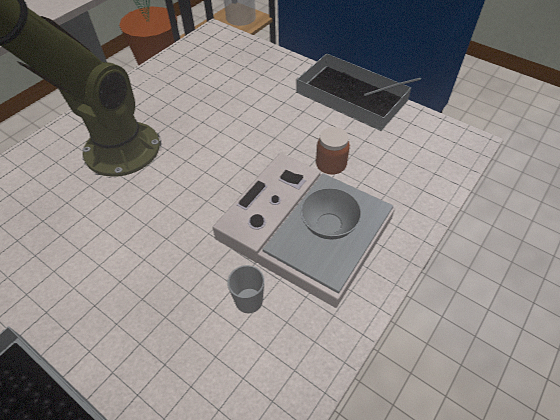

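The top view shows the rocker at (218,245), the small key at (259,243), the large key at (300,242) and the bar at (269,272). The scene view shows the same layout. Next I'll get exact centroids and fit the scale pose.

```bash
cat > fit.py <<'E'
from h import *
im=cv2.imread("pics/top1.png"); d=np.load("top_d.npy")
m=(im.max(2)<75).astype(np.uint8); m[:222]=0;m[285:]=0;m[:,:195]=0;m[:,325:]=0
n,l,st,ce=cv2.connectedComponentsWithStats(m)
for i in range(1,n):
    if st[i,4]<20: continue
    print(st[i],ce[i].round(1),world("top",ce[i],z=.072).round(4),np.median(d[l==i]), world("top",ce[i],depth=np.median(d[l==i])).round(4))
E
python3 fit.py
python3 - <<'E'
from h import *
im=cv2.imread("pics/top1.png")[215:295,180:340]
cv2.imwrite("pics/crop1.png",cv2.resize(im,None,fx=5,fy=5,interpolation=cv2.INTER_CUBIC))
E
```

```text
[210 232  16  29 427] [217.8 245.7] [0.5395 0.165  0.072 ] 1.107735 [0.5388 0.1645 0.0771]
[291 234  18  17 237] [299.2 242.1] [ 0.5509 -0.0042  0.072 ] 1.1178458 [ 0.5509 -0.0042  0.0724]
[254 239  10  10  77] [258.9 243.6] [0.5458 0.0797 0.072 ] 1.1148565 [0.5457 0.0797 0.0728]
[247 267  44  13 529] [268.6 273. ] [0.4853 0.0581 0.072 ] 1.1038278 [0.4853 0.0581 0.073 ]
```

View pics/crop1.png

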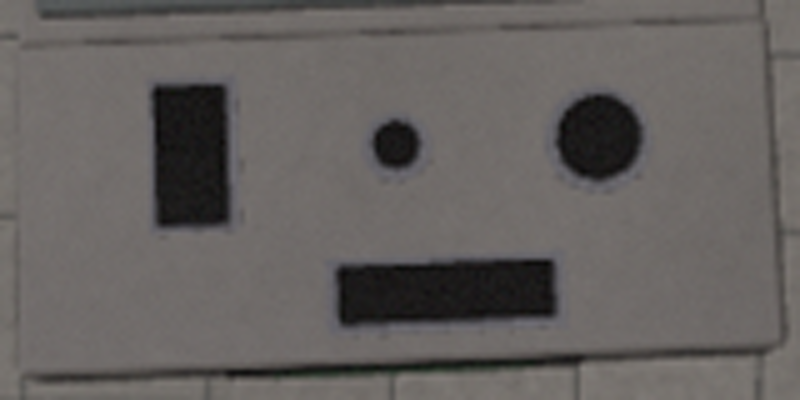

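The fit is consistent: the keys are about 85 mm apart, the bar lies 62 mm nearer the robot, and the heights are right. Next I move the shut gripper over the rocker.

```bash
cat >> h.py <<'E'
from scipy.spatial.transform import Rotation
ys=np.array([-.0114,.1692,0]); ys/=np.linalg.norm(ys); xs=np.array([ys[1],-ys[0],0])
def quat(h=1):
    q=Rotation.from_matrix(np.c_[h*xs,-h*ys,[0,0,-1]]).as_quat(); return q[[3,0,1,2]]
def press(p,z0,z1,fmax,step=.001):
    "step down from z0 to z1, stop at fmax above the free-air reading"
    ctrl.movel([p[0],p[1],z0],max_speed=.08); ctrl.pause(.2); f0=get_state()["contact_force"][2]; z=z0
    while z>z1+1e-6:
        z-=step; ctrl.movel([p[0],p[1],z],max_speed=.03); s=get_state(); f=s["contact_force"][2]-f0
        print(round(z,4),np.round(s["tcp_pos"],4),round(f,2),round(s["time"],2))
        if f>fmax: break
    return z
E
python3 - <<'E'
from h import *
ctrl.close_gripper()
p=np.array([.5397,.1648])+.017*xs[:2]
for h in (1,-1):
    try: print(h,ctrl.ik([*p,.2],quat(h)))
    except Exception as e: print(e)
q=quat(1 if ctrl.ik([*p,.2],quat(1)) is not None else -1)
ctrl.movep([*p,.22],q); ctrl.movel([*p,.10]); s=get_state()
print(s["time"],s["tcp_pos"],s["eef_rot"],q,s["contact_force"])
cv2.imwrite("pics/top2.png",cv2.resize(vision.grab_frame("top")[0][190:300,170:340],None,fx=4,fy=4))
cv2.imwrite("pics/scene2.png",cv2.resize(vision.grab_frame("scene")[0][100:280,200:420],None,fx=3,fy=3))
E
```

```text
1 [ 0.16916386  0.55653046 -0.81103462  1.66328353  0.44077349  1.11442876
 -2.26869411]
-1 [ 0.38631119  0.79004533 -1.36808177  1.6608823   0.79099572  1.3635569
  0.53257003]
5.8833 [0.55712035 0.16634691 0.10080679] [-3.04503576e-04  9.99433446e-01  3.36504460e-02  5.85437552e-04] [-0.          0.99943433  0.03363076  0.        ] [0.09910742 0.14103    0.79420342]
```

View pics/scene2.png

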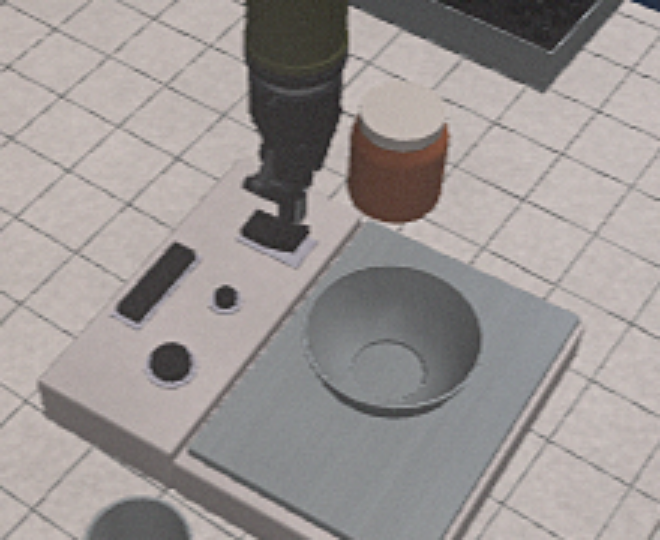

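The finger tips are over the far (raised) wing of the rocker, at about (292,222) in the crop. The tub and bowl are clear. Next I press the rocker.

Run:
```python
from h import *
p=np.array([.5397,.1648])+.017*xs[:2]
press(p,.086,.070,12)
ctrl.pause(.2)
```

```text
0.085 [0.5567 0.1659 0.085 ] 0.13 6.76
0.084 [0.5566 0.1659 0.0839] -0.61 7.01
0.083 [0.5569 0.166  0.0831] 0.14 7.26
0.082 [0.5569 0.1661 0.0822] 2.5 7.51
0.081 [0.5568 0.1661 0.0811] 3.02 7.76
0.08 [0.5567 0.166  0.08  ] 2.51 8.01
0.079 [0.5566 0.166  0.0789] 3.16 8.26
0.078 [0.5566 0.1659 0.0779] 1.84 8.51
0.077 [0.5566 0.1659 0.0769] 2.55 8.76
0.076 [0.5567 0.1659 0.076 ] 2.97 9.01
0.075 [0.5567 0.1659 0.075 ] 3.34 9.26
0.074 [0.557  0.166  0.0741] 5.02 9.51
0.073 [0.5571 0.166  0.0739] 12.81 9.76
```

The rocker bottomed out at 0.074, as expected. Next is the large key.

Run:
```python
from h import *
s=get_state()["tcp_pos"]
ctrl.movel([s[0],s[1],.11]); ctrl.movel([.551,-.0042,.11],max_speed=.12)
press([.551,-.0042],.075,.063,14)
ctrl.pause(.2); s=get_state()["tcp_pos"]
ctrl.movel([s[0],s[1],.11]); ctrl.movel([.4853,.0581,.11],max_speed=.12); 
print(get_state()["time"])
im,d=vision.grab_frame("scene"); cv2.imwrite("pics/scene3.png",cv2.resize(im[100:280,200:420],None,fx=3,fy=3))
```

```text
0.074 [ 0.551  -0.0043  0.0741] 0.0 12.96
0.073 [ 0.5509 -0.0042  0.073 ] -0.45 13.21
0.072 [ 0.551  -0.0042  0.0719] -0.29 13.46
0.071 [ 0.551  -0.0042  0.071 ] 1.24 13.71
0.07 [ 0.551  -0.0042  0.07  ] 0.24 13.96
0.069 [ 0.551  -0.0042  0.0689] 1.51 14.21
0.068 [ 0.551  -0.0042  0.0679] 1.47 14.46
0.067 [ 0.551  -0.0042  0.0669] 0.78 14.71
0.066 [ 0.551  -0.0042  0.0662] 4.77 14.96
0.065 [ 0.551  -0.0042  0.066 ] 13.9 15.21
0.064 [ 0.5511 -0.0042  0.0659] 23.24 15.46
17.025
```

View pics/scene3.png

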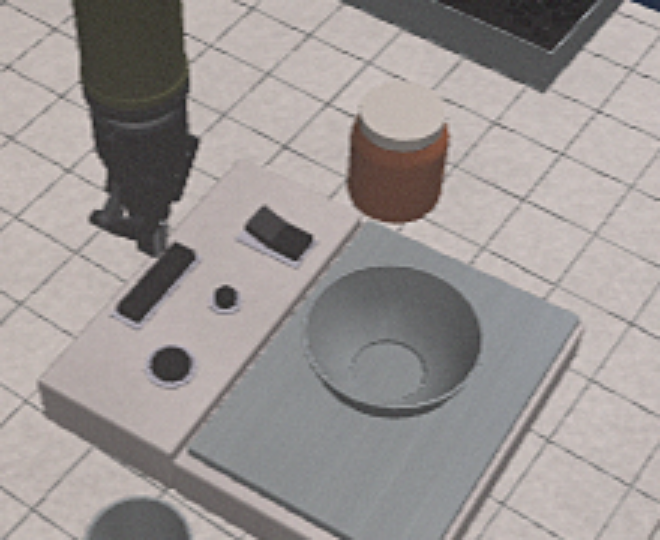

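The near wing of the rocker now stands up at (265,225), so it is on. The large key at (170,365) sits lower, and everything else is unmoved. Next is the bar.

Run:
```python
from h import *
press([.4853,.0581],.075,.063,14)
ctrl.pause(.6); s=get_state(); print(s["time"],s["tcp_pos"],s["contact_force"])
if s["tcp_pos"][2]<.0668: print(ticket.close_job())
```

```text
0.074 [0.4853 0.058  0.0741] -1.03 18.12
0.073 [0.4852 0.0581 0.0729] -0.16 18.37
0.072 [0.4854 0.0581 0.0721] 1.38 18.62
0.071 [0.4854 0.0582 0.0711] 2.52 18.87
0.07 [0.4854 0.0581 0.07  ] 3.01 19.12
0.069 [0.4854 0.0582 0.069 ] 3.89 19.37
0.068 [0.4854 0.0581 0.068 ] 5.38 19.62
0.067 [0.4854 0.0582 0.0671] 3.7 19.87
0.066 [0.4854 0.0581 0.0662] 4.98 20.12
0.065 [0.4854 0.0582 0.0659] 16.91 20.37
20.9667 [0.48545004 0.05818548 0.06593982] [-2.86583604 -0.47700855 17.08266073]
the job is handed in; nothing more can be done
None
```

I tipped the rocker on, pushed the large key fully in, and handed the job in at about 21 s with the bar held fully down; I saw no contact with the small key, bowl, tub or cup, and the hand-in returned no verdict.

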